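# Bring the ball dish to the open drawer, turned and level

## Robot

A 7-joint arm with a two-finger parallel gripper is mounted at the origin on the work surface. World frame = base frame: x ahead of the robot, y to its left, z up, the work surface at z = 0. Lengths are in m, angles in rad, forces in N, time in s.
With the tool pointing down it reaches from about 0.4 to 0.875 m from the base axis. Payload 4.4 kg.
Tool frame: the origin (TCP) lies between the finger pads; the fingertips stand 25 mm ahead of it and the grasp point (between the pads) lies 6 mm ahead of it; z points along the fingers, y is the line along which they close (so a half turn about z gives the same grasp; the last joint's range is limited). The gripper opens to 85 mm and grips with 20 to 120 N. Pads are 22 mm wide; open, the fingers measure 114 mm over their backs; the gripper's body (76 mm by 85 mm) begins 54 mm behind the grasp point. The pads swing forward as they close: fully open they stand 13 mm farther back than shut.
Start: joints at [1.035, 0.628, 0.038, 1.517, -0.027, 0.996, -0.02], TCP at [0.294, -0.58, 0.256] pointing down, gripper open.
Joint ranges: [-3.06, 3.06], [-0.37, 2.12], [-1.25, 1.32], [0.18, 2.47], [-1.1, 4.24], [0.23, 1.98], [-2.94, 2.94]. Speed limits (rad/s): [2.57, 2.57, 3.14, 3.14, 3.14, 3.14, 3.14].

## Interface

Orientations are given as a unit quaternion [w, x, y, z].
In Python, from plant import manip gives the robot as it stands.
- The arm moves only by the tool play_rows, never from a script. Its argument "increments" is a list that holds one entry, the list of rows, each a list of 7 numbers: the turn, a rotation vector about the tool's x, y, z in rad, then the shift along the tool's x, y, z in mm, then the opening in per cent of the stroke, from 0 (shut) to 100 (fully open). A call has exactly 10 rows; each row is the pose to reach, as a shift and turn from the pose commanded when the call began, along the tool's axes at that moment; what a row does not reach only later rows make up. A row lasts 1/12 s, in which the tool goes at most 41.7 mm and 7.16 degrees, less where a joint would pass 70% of its speed; a pose out of reach is approached as far as the arm can. A call with a gripper value outside its range is refused whole. The fingers move at their own pace and stop on an object; "newtons" is the grip in N (left out, the last holds). Time passes only in rows, so rows that repeat a pose let the fingers close, or fill a call up. It gives the time, the measured TCP pose, the force, the opening and the grip force at its end, in the units of the state.
- manip.state(): the state, without advancing time (a new reading comes with each control period).
- manip.capture(name): name is "scene" or "side" or "wrist"; returns a dict with "frame" (420x560x3 uint8, red, green, blue), "intrinsics" (3x3 intrinsics, pixels), "view" (4x4, takes a point from world to camera coordinates); the wrist camera has in their place "mount" (4x4, takes a point from camera to tool coordinates, whose origin is the TCP and whose axes are the flange's). Camera axes: x right, y down, z forward; pixel columns grow to the right and rows downward; lengths in m; the calibration is good to about 2 mm. A picture is of the moment at which its call begins: read the wrist's pose just before it. There is no depth.
- manip.sign_off(): hands the job in; it is judged then, once.
Trained networks look in a picture, given as the dict that the camera call returned (one of the last four; its "shot" number tells which), for a name from the list of things; names that differ only in an ending like _2 or _b are one class to them, and where a whole thing is asked for, a point or a joint stands for the part that bears it (a point fixed in the world has none). Each returns a list of dicts, best first, with "conf" (0 to 1); they miss things now and then, are a little off and sometimes report something else, mostly with a low value. They report only what shows in the picture. A call takes as long as a camera call. They do not tell look-alikes from the thing itself.
- manip.spot_in(picture, name): "at" ([x, y, z] in m, in world coordinates, good to about 4 mm: the middle of the surface that is visible of it).
- manip.trace(picture, name): "region" (420x560 bool, what is visible of it).
The state is a dict: "time_s": time; "qpos": joint angles; "joint_vel": joint speeds; "tau": joint torques, N m; "position": TCP position; "tcp_rot": TCP orientation; "force": force on the tool from outside, world axes, zero at the start; "ft_torque": the same for the moment, N m; "grip_width": opening from 0.0 (shut) to 1.0 (fully open); "finger_force": force on a finger pad.
Only numpy, scipy, OpenCV 4.12 (cv2) and the standard library are available. Lean on these libraries where they do the work, as an engineer would, in place of code of your own. Each camera call takes 0.05 s, during which the arm holds its last target. There are 200 camera calls.

## Task

Pull the drawer of the low grey unit more than halfway open by its handle. Then lift the little steel dish by its black stub handle with the loose ball in it, and turn it a quarter turn to the left, kept level so that the ball stays in the middle of the dish, until its pouring lip reaches over the open drawer from the drawer's right-hand side (as the robot sees it) and points straight across it. Finish still holding the dish like that, still and level, a few centimetres above the drawer and touching nothing else, ready to tip; leave the tin, jar, lid and bottle where they are.

Things in the scene. Friction and masses are not known exactly. Their poses are not given: they have to be found in the camera images.
- unit: low drawer unit of grey plastic, fixed to the bench, 280 mm deep (x), 200 wide (y), 85 high; origin at the centre of its underside, x from its front to its back (away from the robot, yaw up to 0.15 rad), z up. Its casing starts at x = -0.125; the drawer front stands 15 mm ahead of that, its top edge 73 mm above the bench
- unit_drawer0 (a joint): how far the drawer is out, m: 0 shut, 0.198 fully out; it slides along the unit's -x (towards the robot), is light (about 1 N of friction and some damping) and stays where it is left; starts shut or up to 25 mm ajar
- unit_drawer0_handle (a point): middle of the drawer's steel bar handle: level round bar, 11 mm thick, 110 mm long along the unit's y, 47 mm above the bench, its axis 35 mm in front of the drawer front (29 mm clear gap behind the bar), on two posts 42 mm either side of this point; free from above. Axes parallel to the unit's; moves with the drawer
- drawer_mid (a point): point on the drawer's lengthwise centre line, level with the top of its side walls (63 mm above the bench), 78 mm behind the outside of the drawer front; moves with the drawer. The open drawer is 164 mm wide inside (y), 41 mm deep. Axes parallel to the unit's
- dish: round steel dish, 111 mm across, 22 high, about 0.16 kg, pouring lip on one side, black stub handle on the other; origin at the centre of its underside, z up, x from handle to lip. Floor a shallow 10 degree cone, lowest in the middle, wall 27 degrees beyond 30 mm radius. Starts on the bench right of the unit, handle towards the robot, lip pointing away (within 0.3 rad)
- dish_grip (a point): centre of the dish's black handle block: 50 mm long (dish x), 14 mm wide (dish y), 22 mm high, at dish x = -90 mm, its centre 25 mm above the dish's underside (block spans 14 to 36 mm); take it from above across its 14 mm width. Axes as the dish's
- dish_lip (a point): tip of the pouring lip, a 26 mm wide tongue at the rim, at dish x = +71 mm, 25 mm above the dish's underside. Axes as the dish's
- dish_mid (a point): where the ball's centre rests when it is in the middle of the dish, 14 mm above the dish's underside. Axes as the dish's
- ball_center (a point): centre of the loose steel ball, 20 mm across, about 33 g, which rolls freely in the dish; its axes turn as it rolls
- tin: empty rinsed food tin, bystander, 74 mm across, 105 mm high, origin under its centre
- jar: glass spice jar with black cap, bystander, 44 mm across, 90 mm high, origin under its centre
- lid: loose black plastic lid lying flat, bystander, 82 mm across, 14 mm high, origin under its centre
- pet: clear PET bottle, bystander, 64 mm across, 210 mm high, origin under its centre
Mind the look-alikes: they are no part of the job. Leave any orange or red look-alike of the dish alone.

How it is judged:
On the way, in this order (a step that is already met when the one before it is completed fails the run):
1. the drawer is pulled more than halfway open while the dish still stands where it was (value of joint unit_drawer0 above 0.1 m and distance of dish from where it was at the start of the episode below 0.03 m), for 0.2 s.
2. the dish is lifted clear of the bench by the gripper, level, ball in the middle (height (world z) of dish above 0.03 m and contact force between the fingers and dish above 2 N and angle between dish's own z axis and vertical below 0.17 rad and distance between ball_center and dish_mid below 0.015 m), for 0.2 s.
At the end, for the whole second after the job is handed in: Gripper still holds the dish, at rest, level within 0.12 rad, ball within 12 mm of the middle, underside 73 to 170 mm up, clear of the unit; drawer over 100 mm open; lip tip over the drawer's opening, handle off its right side, dish square across the drawer within 0.2 rad (value of joint unit_drawer0 above 0.1 m and angle between the x axis of dish and the y axis of unit, either way round below 0.2 rad and x of dish_lip in the frame of unit below -0.125 m and x of dish_lip in the frame of drawer_mid above -0.057 m and y of dish_lip in the frame of drawer_mid between -0.078 and 0.078 m and y of dish_grip in the frame of drawer_mid below -0.08 m and height (world z) of dish between 0.073 and 0.17 m and angle between dish's own z axis and vertical below 0.12 rad and distance between ball_center and dish_mid below 0.012 m and contact force between the fingers and dish above 2 N and contact force between dish and unit below 0.2 N and linear speed of dish below 0.03 m/s and angular speed of dish below 0.2 rad/s); the arm keeps its last pose, push and grip.
It fails at once if the ball left the middle of the dish (more than 25 mm off) (distance between ball_center and dish_mid above 0.025 m).
It fails at once if the dish tilted more than 0.26 rad (angle between dish's own z axis and vertical above 0.26 rad).
It fails at once if the tin, jar, lid or bottle was disturbed (distance of any of tin, jar, lid, pet from where it was at the start of the episode above 0.03 m).
It also fails if it takes over 64 s, if anything falls off the work surface, if the arm or the gripper's body presses on something with over 40 N, if the wrist force passes 120 N, or if a joint passes its speed limit or range.

## Working session

There is one attempt and no reset: what is moved stays moved. The work goes in short steps, Python scripts to look and compute and a tool call to move; the robot and the scene stay as the last step left them, time stands still between calls to the robot, and variables do not carry over. Pictures are saved under pics/ and viewed, at most 10 in all, crops included, and the job is handed in when it is done.

Besides the shell and the picture viewer there is one more tool, called after "Emit:" by a JSON object that holds its "op" and its "data". play_rows: Moves the arm, as the interface text tells. Its arguments: {"type":"object","properties":{"increments":{"type":"array"},"newtons":{"type":"number"}},"required":["increments"]}

```bash
ls; mkdir -p pics
python3 - <<'E'
from plant import manip
import cv2,numpy as np
s=manip.state();print({k:np.round(v,3).tolist() for k,v in s.items()})
for n in("scene","side"):
    p=manip.capture(n);cv2.imwrite(f"pics/{n}0.png",p["frame"][:,:,::-1])
    for o in("unit","unit_drawer0_handle","dish","dish_grip","dish_lip","ball_center","tin","jar","lid","pet"):
        print(n,o,[(np.round(d["at"],3).tolist(),round(d["conf"],2)) for d in manip.spot_in(p,o)][:3])
E
```

```text
pics
{'time_s': 0.0, 'qpos': [1.035, 0.629, 0.038, 1.518, -0.027, 0.996, -0.02], 'joint_vel': [-0.001, -0.001, -0.0, 0.001, -0.002, -0.001, -0.002], 'tau': [-0.0, -56.339, 1.226, -19.344, 0.011, 0.011, 0.0], 'position': [0.294, -0.579, 0.255], 'tcp_rot': [-0.001, 0.973, 0.233, -0.0], 'force': [0.057, 0.131, -0.542], 'ft_torque': [0.015, 0.038, 0.021], 'finger_force': 0.0, 'grip_width': 0.999}
scene unit [([0.867, 0.176, 0.084], 0.61)]
scene unit_drawer0_handle [([0.646, 0.157, 0.069], 0.56)]
scene dish [([0.267, -0.373, 0.016], 0.83), ([0.301, 0.14, 0.018], 0.78), ([0.47, -0.459, 0.015], 0.76)]
scene dish_grip [([0.47, -0.463, 0.019], 0.95), ([0.342, -0.094, 0.018], 0.91), ([0.298, 0.147, 0.019], 0.83)]
scene dish_lip [([0.295, 0.143, 0.016], 0.97), ([0.268, -0.365, 0.02], 0.92), ([0.47, -0.459, 0.017], 0.84)]
scene ball_center [([0.568, -0.23, 0.015], 0.57), ([0.553, -0.231, 0.019], 0.18)]
scene tin [([0.626, 0.404, 0.079], 0.88), ([0.551, -0.232, 0.015], 0.23)]
scene jar [([0.779, -0.076, 0.057], 0.78)]
scene lid [([0.767, -0.237, 0.016], 0.71), ([0.546, -0.23, 0.015], 0.28)]
scene pet [([0.662, -0.398, 0.099], 0.62)]
side unit [([0.768, 0.206, 0.091], 0.95), ([0.554, -0.229, 0.019], 0.2)]
side unit_drawer0_handle [([0.641, 0.167, 0.056], 0.97)]
side dish [([0.303, 0.148, 0.018], 0.95), ([0.475, -0.467, 0.025], 0.93), ([0.551, -0.227, 0.018], 0.78)]
side dish_grip [([0.27, -0.377, 0.017], 0.92), ([0.344, -0.098, 0.018], 0.88), ([0.552, -0.23, 0.02], 0.85)]
side dish_lip [([0.554, -0.233, 0.021], 0.97), ([0.269, -0.376, 0.014], 0.93), ([0.347, -0.102, 0.018], 0.91)]
side ball_center []
side tin [([0.593, 0.42, 0.081], 0.76)]
side jar [([0.749, -0.068, 0.055], 0.59)]
side lid [([0.754, -0.237, 0.013], 0.68), ([0.644, 0.167, 0.053], 0.46)]
side pet [([0.637, -0.396, 0.098], 0.89)]
```

View pics/scene0.png

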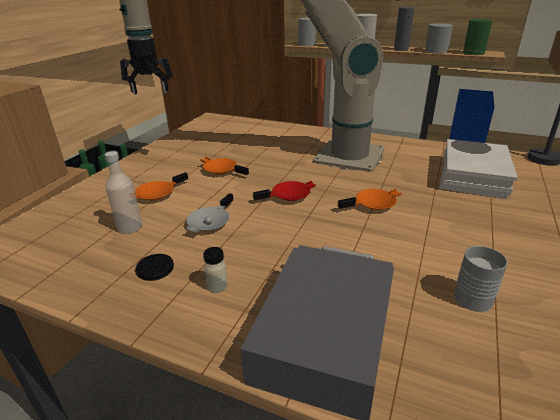

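View pics/side0.png

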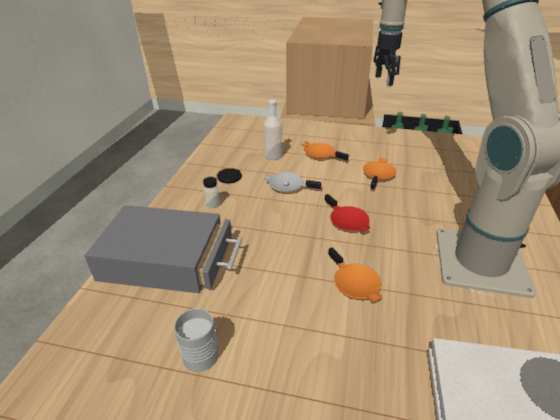

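The steel dish with the ball is at scene (208,218) and side (287,182). The orange ones at scene (218,165), (155,190) and (376,199) and the red one at (292,190) are look-alikes. Only the grey one is steel, holds a ball, and lies right of the unit with its handle towards the robot. Next I'll fit the poses by silhouette and confirm with a crop.

```bash
cat > h.py <<'E'
import numpy as np,cv2
from plant import manip
from scipy.optimize import minimize
def proj(p,P):
    V=p["view"];c=P@V[:3,:3].T+V[:3,3];u=c@p["intrinsics"].T;return u[:,:2]/u[:,2:]
def box(x0,x1,y0,y1,z0,z1): return np.array([[x,y,z] for x in(x0,x1) for y in(y0,y1) for z in(z0,z1)],float)
def cyl(r0,r1,h):
    t=np.linspace(0,2*np.pi,40);return np.vstack([np.c_[r*np.cos(t),r*np.sin(t),0*t+z] for r,z in((r0,0),(r1,h))])
def place(P,x,y,a): 
    c,s=np.cos(a),np.sin(a);return P@np.array([[c,s,0],[-s,c,0],[0,0,1]])+[x,y,0]
def render(p,parts):
    m=np.zeros((420*4,560*4),np.uint8)
    for P in parts: cv2.fillConvexPoly(m,cv2.convexHull(np.round(proj(p,P)*4+2).astype(np.int32)),255)
    return cv2.resize(m,(560,420),interpolation=cv2.INTER_AREA)/255.
def unit(v):
    x,y,a,q=v
    L=[box(-.125,.14,-.1,.1,0,.085),box(-.14-q,-.125-q,-.1,.1,.01,.073),box(-.18-q,-.169-q,-.055,.055,.0415,.0525)]+[box(-.175-q,-.14-q,s*.042-.004,s*.042+.004,.043,.051) for s in(-1,1)]
    if q>.03: L.append(box(-.125-q,-.12,-.086,.086,.02,.063))
    return [place(P,x,y,a) for P in L]
def dish(v):
    x,y,a=v
    return [place(P,x,y,a) for P in(cyl(.03,.0555,.022),box(-.115,-.065,-.007,.007,.014,.036),box(.04,.071,-.013,.013,.018,.025))]
def fit(model,v0,obs,step):
    f=lambda v:sum(np.abs(render(p,model(v))-m).sum()/m.sum() for p,m in obs)
    S=np.vstack([v0]+[np.array(v0)+np.eye(len(v0))[i]*step[i] for i in range(len(v0))])
    r=minimize(f,v0,method="Nelder-Mead",options=dict(initial_simplex=S,xatol=1e-4,fatol=1e-4,maxiter=400));return r.x,r.fun
def mask_near(p,name,xyz):
    u=proj(p,np.array([xyz]))[0]
    L=[d["region"] for d in manip.trace(p,name)]
    L=[m for m in L if np.linalg.norm(np.argwhere(m).mean(0)[::-1]-u)<45]
    return L[0].astype(float) if L else None
E
python3 - <<'E'
from h import *
ps=[manip.capture(n) for n in("scene","side")]
for name,model,v0,c,st in(("unit",unit,[.82,.17,0,.01],[.82,.17,.05],[.02,.02,.1,.01]),("dish",dish,[.56,-.23,0],[.555,-.23,.015],[.015,.015,.2])):
    obs=[(p,mask_near(p,name,c)) for p in ps];print(name,[m is not None and m.sum() for p,m in obs])
    obs=[o for o in obs if o[1] is not None]
    r,f=fit(model,v0,obs,st);print(name,np.round(r,4),f)
    for o in obs: print(np.round(fit(model,r,[o],st)[0],4))
    for p in ps:
        for P in model(r): cv2.polylines(p["frame"],[cv2.convexHull(np.round(proj(p,P)).astype(np.int32))],True,(255,0,255) if name=="dish" else (0,255,0),1)
a=cv2.resize(ps[0]["frame"][170:400,150:410],None,fx=1.5,fy=1.5);b=cv2.resize(ps[1]["frame"][150:300,80:340],None,fx=1.5,fy=1.5)
cv2.imwrite("pics/fit.png",np.vstack([a,b])[:600,:,::-1])
E
```

```text
unit [np.float64(19281.0), np.float64(9849.0)]
unit [0.794  0.1621 0.0718 0.0118] 0.049073374533959754
[0.7944 0.1618 0.0707 0.0108]
[0.7923 0.1625 0.0695 0.0106]
dish [np.float64(896.0), np.float64(646.0)]
dish [ 0.5611 -0.2319 -0.0578] 0.33767214316066985
[ 0.5611 -0.2318 -0.0574]
[ 0.5605 -0.2303 -0.0768]
```

View pics/fit.png

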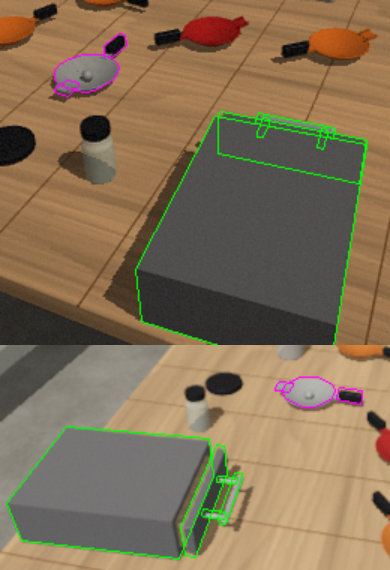

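The crop confirms it: the grey dish with the ball is at scene (208,218), and both outlines fit well. The unit is at (0.794, 0.162), yaw 0.071, about 11 mm ajar. The dish is at (0.561, -0.232), yaw about -0.065. The handle bar should be at about (0.608, 0.149).

```bash
cat >> h.py <<'E'
from scipy.spatial.transform import Rotation as R
def incr(x,y,z,phi,s=None):
    s=s or manip.state();q=s["tcp_rot"];A=R.from_quat([q[1],q[2],q[3],q[0]])
    T=R.from_matrix(np.array([[np.cos(phi),np.sin(phi),0],[np.sin(phi),-np.cos(phi),0],[0,0,-1]]))
    print("turn",np.round((A.inv()*T).as_rotvec(),4),"shift",np.round(1000*A.inv().apply(np.array([x,y,z])-s["position"]),1),"at",np.round(s["position"],4),"t",round(s["time_s"],2),"g",round(s["grip_width"],3),"F",np.round(s["force"],1),"ff",round(float(np.max(s["finger_force"])),1))
E
python3 -c "
from h import *
incr(.608,.149,.2,1.642)"
```

```text
turn [ 1.0000e-04 -1.0000e-04 -1.1722e+00] shift [ 609.5 -507.6   56.4] at [ 0.2943 -0.5796  0.2563] t 1.4 g 1.001 F [-0.3 -0.2 -0.6] ff 0.0
```

Emit:
{"op": "play_rows", "data": {"increments": [[[0,0,-0.1,31,-26,0,40],[0,0,-0.2,62,-52,0,40],[0,0,-0.3,93,-78,0,40],[0,0,-0.4,124,-104,0,40],[0,0,-0.5,155,-130,5,40],[0,0,-0.6,186,-155,10,40],[0,0,-0.7,217,-181,15,40],[0,0,-0.8,248,-207,20,40],[0,0,-0.9,279,-232,25,40],[0,0,-1.0,310,-258,28,40]]]}}

```text
time_s: 2.23
position: [0.4543, -0.2076, 0.2282]
tcp_rot: [0.0, 0.74, 0.672, 0.0]
force: [0.6, 0.2, -0.3]
grip_width: 0.401
finger_force: 0.0
```

```bash
python3 -c "
from h import *
incr(.608,.149,.2,1.642)"
```

```text
turn [ 0.0004  0.0003 -0.1678] shift [369.8 118.5  28.2] at [ 0.4543 -0.2076  0.2282] t 2.23 g 0.401 F [ 0.6  0.2 -0.3] ff 0.0
```

Emit:
{"op": "play_rows", "data": {"increments": [[[0,0,-0.03,40,12,3,40],[0,0,-0.06,79,25,6,40],[0,0,-0.09,118,38,9,40],[0,0,-0.12,157,50,12,40],[0,0,-0.15,196,63,15,40],[0,0,-0.168,235,75,18,40],[0,0,-0.168,273,87,21,40],[0,0,-0.168,311,100,24,40],[0,0,-0.168,345,111,28,40],[0,0,-0.168,370,118.5,28,40]]]}}

```text
time_s: 3.07
position: [0.6097, 0.1512, 0.1997]
tcp_rot: [-0.001, 0.682, 0.731, 0.001]
force: [-0.4, 0.1, 0.3]
grip_width: 0.397
finger_force: 0.0
```

Run:
```python
from h import *
incr(.608,.149,.055,1.642)
s=manip.state();p=manip.capture("wrist")
q=s["tcp_rot"];A=np.eye(4);A[:3,:3]=R.from_quat([q[1],q[2],q[3],q[0]]).as_matrix();A[:3,3]=s["position"]
p["view"]=np.linalg.inv(A@p["mount"])
f=p["frame"]
for P in unit([.794,.162,.0713,.011]):
    cv2.polylines(f,[cv2.convexHull(np.round(proj(p,P)).astype(np.int32))],True,(0,255,0),1)
cv2.imwrite("pics/w1.png",f[:,:,::-1])
```

```text
turn [ 0.0002 -0.0018 -0.0013] shift [ -2.3  -1.8 144.7] at [0.6097 0.1512 0.1997] t 3.07 g 0.397 F [-0.4  0.1  0.3] ff 0.0
```

View pics/w1.png

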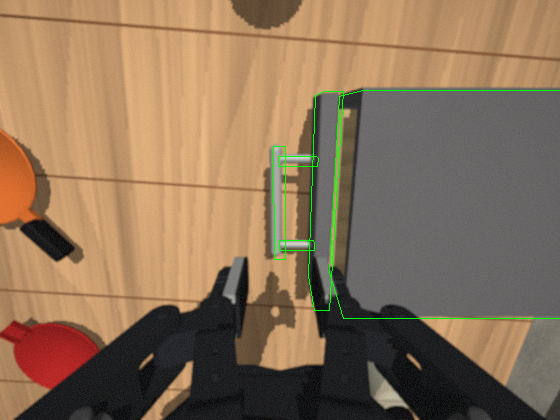

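The wrist view shows the bar at columns 272-282, about 3 px nearer the robot than predicted, so I'll use x≈0.6055. The orange look-alike's handle at (47,240) is about 230 mm away.

Emit:
{"op": "play_rows", "data": {"increments": [[[0,0,0,-1,-2,10,30],[0,0,0,-2,-4,30,30],[0,0,0,-2,-4,50,30],[0,0,0,-2,-4,70,30],[0,0,0,-2,-4,90,30],[0,0,0,-2,-4,105,30],[0,0,0,-2,-4,118,30],[0,0,0,-2,-4,130,30],[0,0,0,-2,-4,139,30],[0,0,0,-2,-4,145,30]]]}}

```text
time_s: 3.95
position: [0.605, 0.1441, 0.0543]
tcp_rot: [-0.0, 0.683, 0.73, -0.0]
force: [-0.9, -0.7, 5.8]
grip_width: 0.303
finger_force: 3.2
```

Emit:
{"op": "play_rows", "data": {"increments": [[[0,0,0,0,0,0,5],[0,0,0,0,0,0,5],[0,0,0,0,0,0,5],[0,0,0,0,0,0,5],[0,0,0,0,0,0,5],[0,0,0,0,0,0,5],[0,0,0,0,-3,0,5],[0,0,0,0,-8,0,5],[0,0,0,0,-15,0,5],[0,0,0,0,-25,0,5]]], "newtons": 25}}

```text
time_s: 4.78
position: [0.58, 0.1428, 0.0552]
tcp_rot: [0.0, 0.683, 0.73, 0.0]
force: [1.8, 0.2, -9.3]
grip_width: 0.119
finger_force: 24.4
```

Emit:
{"op": "play_rows", "data": {"increments": [[[0,0,0,0,-14,0,5],[0,0,0,0,-28,0,5],[0,0,0,0,-42,0,5],[0,0,0,0,-56,0,5],[0,0,0,0,-70,0,5],[0,0,0,0,-84,0,5],[0,0,0,0,-97,0,5],[0,0,0,0,-107,0,5],[0,0,0,0,-114,0,5],[0,0,0,0,-118,0,5]]]}}

```text
time_s: 5.62
position: [0.4608, 0.1346, 0.0552]
tcp_rot: [-0.0, 0.683, 0.73, -0.001]
force: [0.1, -0.7, -14.4]
grip_width: 0.113
finger_force: 24.3
```

Emit:
{"op": "play_rows", "data": {"increments": [[[0,0,0,0,0,0,5],[0,0,0,0,0,0,30],[0,0,0,0,0,0,30],[0,0,0,0,0,0,30],[0,0,0,0,0,-10,30],[0,0,0,0,0,-30,30],[0,0,0,0,0,-60,30],[0,0,0,0,0,-95,30],[0,0,0,0,0,-130,30],[0,0,0,0,0,-150,40]]]}}

```text
time_s: 6.45
position: [0.4642, 0.1359, 0.2099]
tcp_rot: [0.001, 0.683, 0.73, 0.003]
force: [0.4, -0.2, -0.2]
grip_width: 0.394
finger_force: 0.0
```

Run:
```python
from h import *
ps=[manip.capture(n) for n in("scene","side")]
for name,model,v0,c,st in(("unit",unit,[.794,.162,.071,.15],[.75,.16,.05],[.01,.01,.05,.02]),("dish",dish,[.561,-.232,-.06],[.555,-.23,.015],[.015,.015,.2])):
    obs=[(p,mask_near(p,name,c)) for p in ps];obs=[o for o in obs if o[1] is not None]
    r,f=fit(model,v0,obs,st);print(name,len(obs),np.round(r,4),f)
cv2.imwrite("pics/s2.png",ps[1]["frame"][:,:,::-1])
incr(.471,-.226,.2,-.065)
```

```text
unit 2 [0.7932 0.1623 0.0656 0.1586] 0.0405377710534862
dish 2 [ 0.558  -0.2312 -0.0144] 3.6846314679403815
turn [-4.0000e-04  1.1000e-03  1.7028e+00] shift [-360.6  -15.2    5.1] at [0.4621 0.1349 0.2049] t 6.75 g 0.403 F [-0.7  0.4 -0.5] ff 0.0
```

View pics/s2.png

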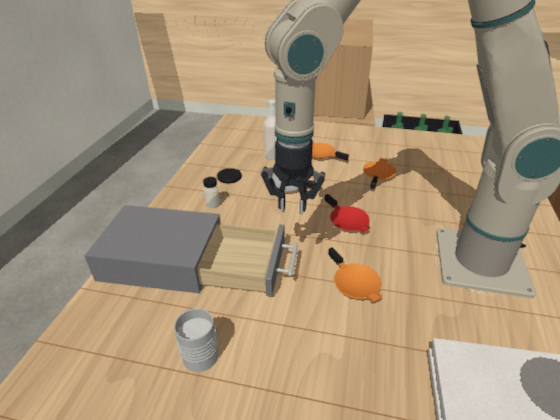

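The drawer is about 0.158 m open (side view: front at (275,258)). Next I move above the dish handle.

Emit:
{"op": "play_rows", "data": {"increments": [[[0,0,0.11,-30,-1,0,60],[0,0,0.22,-60,-2,0,60],[0,0,0.33,-90,-4,0,60],[0,0,0.44,-120,-5,0,60],[0,0,0.55,-150,-6,0,60],[0,0,0.66,-180,-8,0,60],[0,0,0.77,-210,-9,0,60],[0,0,0.88,-240,-10,0,60],[0,0,0.99,-270,-12,0,60],[0,0,1.1,-300,-13,0,60]]]}}

```text
time_s: 7.58
position: [0.4686, -0.1663, 0.204]
tcp_rot: [-0.001, 0.965, 0.263, -0.001]
force: [0.8, 0.3, -0.4]
grip_width: 0.6
finger_force: 0.0
```

```bash
python3 -c "
from h import *
incr(.471,-.226,.2,-.065)"
```

```text
turn [-0.0013  0.0028  0.5975] shift [-28.2  52.7   4. ] at [ 0.4686 -0.1663  0.204 ] t 7.58 g 0.6 F [ 0.8  0.3 -0.4] ff 0.0
```

Emit:
{"op": "play_rows", "data": {"increments": [[[0,0,0.1,-5,9,0,60],[0,0,0.2,-10,18,1,60],[0,0,0.3,-15,27,2,60],[0,0,0.4,-20,36,3,60],[0,0,0.5,-24,45,4,60],[0,0,0.57,-27,51,4,60],[0,0,0.598,-28,53,4,60],[0,0,0.598,-28,53,4,60],[0,0,0.598,-28,53,4,60],[0,0,0.598,-28,53,4,60]]]}}

```text
time_s: 8.42
position: [0.4726, -0.2241, 0.2009]
tcp_rot: [-0.0, 1.0, -0.029, -0.001]
force: [0.4, 0.4, -0.4]
grip_width: 0.604
finger_force: 0.0
```

```bash
cat >> h.py <<'E'
def wrist():
    s=manip.state();p=manip.capture("wrist")
    q=s["tcp_rot"];A=np.eye(4);A[:3,:3]=R.from_quat([q[1],q[2],q[3],q[0]]).as_matrix();A[:3,3]=s["position"]
    p["view"]=np.linalg.inv(A@p["mount"]);return p
E
python3 - <<'E'
from h import *
p=wrist();v0=[.5608,-.2315,-.06]
m=mask_near(p,"dish",[.555,-.231,.015]);r=v0
print(m is not None and m.sum())
if m is not None:
    r,f=fit(dish,v0,[(p,m)],[.01,.01,.1]);print(np.round(r,4),f)
g=r[:2]-.09*np.array([np.cos(r[2]),np.sin(r[2])])
print(g);incr(g[0],g[1],.033,r[2])
f=p["frame"]
for P in dish(r): cv2.polylines(f,[cv2.convexHull(np.round(proj(p,P)).astype(np.int32))],True,(0,255,0),1)
cv2.imwrite("pics/w2.png",f[:,:,::-1])
E
```

```text
12851.0
[ 0.5608 -0.2289 -0.0484] 0.05229775358902412
[ 0.47092913 -0.22454958]
turn [-0.0005  0.0003 -0.0102] shift [ -1.8   0.4 168.2] at [ 0.4728 -0.2243  0.2012] t 8.52 g 0.601 F [-0.4  0.7  0.8] ff 0.0
```

View pics/w2.png

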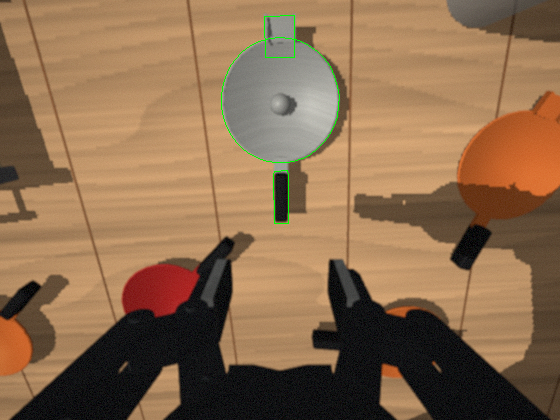

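The fit sits right on the dish, handle at (281,197) and ball centred at (281,103). The fingers clear the red handle at (228,245).

Emit:
{"op": "play_rows", "data": {"increments": [[[0,0,-0.01,-1,0,15,40],[0,0,-0.01,-2,0.4,38,40],[0,0,-0.01,-2,0.4,62,40],[0,0,-0.01,-2,0.4,86,40],[0,0,-0.01,-2,0.4,108,40],[0,0,-0.01,-2,0.4,128,40],[0,0,-0.01,-2,0.4,145,40],[0,0,-0.01,-2,0.4,157,40],[0,0,-0.01,-2,0.4,165,40],[0,0,-0.01,-2,0.4,168,40]]]}}

```text
time_s: 9.35
position: [0.4705, -0.2249, 0.0324]
tcp_rot: [-0.0, 1.0, -0.025, -0.001]
force: [1.2, -0.2, 0.1]
grip_width: 0.403
finger_force: 0.0
```

Run:
```python
from h import *
p=wrist();v0=[.5608,-.2289,-.048]
m=mask_near(p,"dish",[.555,-.231,.015])
if m is not None: print(np.round(fit(dish,v0,[(p,m)],[.01,.01,.1])[0],4))
incr(.471,-.2245,.033,-.048)
```

```text
[ 0.5611 -0.2289 -0.0492]
turn [-0.0001  0.     -0.002 ] shift [ 0.1 -0.7  0.3] at [ 0.4708 -0.2252  0.0333] t 9.45 g 0.402 F [-0.1  0.1  0.2] ff 0.0
```

Emit:
{"op": "play_rows", "data": {"increments": [[[0,0,0,0,-0.6,0,32],[0,0,0,0,-0.6,0,26],[0,0,0,0,-0.6,0,23],[0,0,0,0,-0.6,0,21],[0,0,0,0,-0.6,0,19],[0,0,0,0,-0.6,0,17],[0,0,0,0,-0.6,0,15],[0,0,0,0,-0.6,0,13],[0,0,0,0,-0.6,0,10],[0,0,0,0,-0.6,0,10]]], "newtons": 20}}

```text
time_s: 10.28
position: [0.4709, -0.2247, 0.0335]
tcp_rot: [0.0, 1.0, -0.025, 0.0]
force: [-0.2, -0.4, 2.2]
grip_width: 0.158
finger_force: 21.0
```

Emit:
{"op": "play_rows", "data": {"increments": [[[0,0,0,0,0,0,5],[0,0,0,0,0,0,5],[0,0,0,0,0,0,5],[0,0,0,0,0,0,5],[0,0,0,0,0,0,5],[0,0,0,0,0,0,5],[0,0,0,0,0,0,5],[0,0,0,0,0,0,5],[0,0,0,0,0,0,5],[0,0,0,0,0,0,5]]], "newtons": 100}}

```text
time_s: 11.12
position: [0.4708, -0.2247, 0.0335]
tcp_rot: [0.0, 1.0, -0.025, 0.0]
force: [-0.9, -0.5, 4.0]
grip_width: 0.146
finger_force: 97.5
```

Run:
```python
from h import *
p=wrist();v0=[.5608,-.2289,-.048]
m=mask_near(p,"dish",[.555,-.231,.015])
if m is not None: print(np.round(fit(dish,v0,[(p,m)],[.01,.01,.1])[0],4))
incr(.471,-.2245,.033,-.048)
```

```text
[ 0.561  -0.2289 -0.0492]
turn [ 0.0001 -0.0002 -0.0024] shift [ 0.2 -0.2  0.5] at [ 0.4708 -0.2247  0.0335] t 11.22 g 0.148 F [-0.5 -0.4  4.8] ff 97.5
```

Emit:
{"op": "play_rows", "data": {"increments": [[[0,0,0,0,0,-1,5],[0,0,0,0,0,-3,5],[0,0,0,0,0,-7,5],[0,0,0,0,0,-13,5],[0,0,0,0,0,-20,5],[0,0,0,0,0,-27,5],[0,0,0,0,0,-34,5],[0,0,0,0,0,-40,5],[0,0,0,0,0,-44,5],[0,0,0,0,0,-46,5]]]}}

```text
time_s: 12.05
position: [0.4712, -0.2247, 0.0803]
tcp_rot: [0.0, 1.0, -0.025, 0.001]
force: [-0.6, -0.6, -2.0]
grip_width: 0.144
finger_force: 97.6
```

```bash
cat >> h.py <<'E'
def check(name):
    """ball offset and dish outline as seen from the wrist, in tool-fixed pixels; outlines of the level held dish are drawn"""
    s=manip.state();p=wrist()
    q=s["tcp_rot"];x=R.from_quat([q[1],q[2],q[3],q[0]]).as_matrix()[:,0];a=np.arctan2(x[1],x[0])
    o=s["position"]+.0902*x-[0,0,.0335]
    b=manip.trace(p,"ball_center");m=mask_near(p,"dish",o+[-.006*x[0],-.006*x[1],.015])
    if b: 
        c=np.argwhere(b[0]["region"]).mean(0)[::-1];print("ball px",np.round(c,1),"expected",np.round(proj(p,np.array([o+[0,0,.014]]))[0],1),b[0]["conf"])
    if m is not None:
        f=lambda v:[P@R.from_euler("xy",v[2:]).as_matrix().T@np.eye(3)+o+[0,0,v[0]] for P in dish([0,0,0])]
        def mod(v):
            M=np.c_[[np.cos(a),np.sin(a),0],[-np.sin(a),np.cos(a),0],[0,0,1]]@R.from_euler("xy",[v[1],v[2]]).as_matrix()
            g=np.array([-.09,0,.025]);return [(P-g)@M.T+M@np.array([0,0,0])+o+[-.09*x[0],-.09*x[1],.025+v[0]*0] for P in dish([0,0,0])]
        r,fv=fit(mod,[0,0,0],[(p,m)],[.005,.05,.05]);print("roll,pitch about grip",np.round(r[1:],3),round(fv,3))
    cv2.imwrite(f"pics/{name}.png",p["frame"][:,:,::-1]);return s
E
sed -i '/f=lambda v:\[P@R.from_euler/d' h.py
python3 - <<'E'
from h import *
check("w3");incr(.591,-.014,.155,1.642)
E
```

```text
ball px [279.6  91.4] expected [280.2  91.4] 0.85
roll,pitch about grip [0.011 0.016] 0.055
turn [ 2.0000e-04 -1.0000e-04 -1.6922e+00] shift [ 109.5 -216.3  -75.5] at [ 0.4708 -0.2246  0.0794] t 12.2 g 0.145 F [-0.3 -0.5 -1.7] ff 97.6
```

View pics/w3.png

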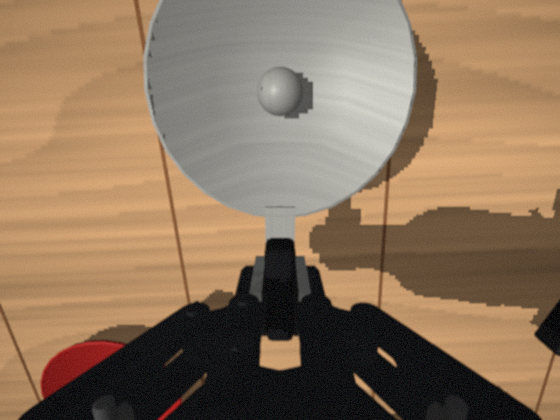

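The dish is held level with the ball centred at (280,91). Next I raise it further.

Emit:
{"op": "play_rows", "data": {"increments": [[[0,0,0,0,0,-2,5],[0,0,0,0,0,-7,5],[0,0,0,0,0,-15,5],[0,0,0,0,0,-25,5],[0,0,0,0,0,-35,5],[0,0,0,0,0,-46,5],[0,0,0,0,0,-55,5],[0,0,0,0,0,-63,5],[0,0,0,0,0,-68,5],[0,0,0,0,0,-70,5]]]}}

```text
time_s: 13.03
position: [0.4713, -0.2248, 0.1505]
tcp_rot: [0.0, 1.0, -0.025, 0.001]
force: [-0.1, -0.1, -0.9]
grip_width: 0.147
finger_force: 97.6
```

Run:
```python
from h import *
check("w4");incr(.504,-.172,.15,-.05+.423)
```

```text
ball px [279.9  91.3] expected [280.2  91.4] 0.79
roll,pitch about grip [0.012 0.015] 0.056
turn [-1.000e-04  1.000e-04 -4.231e-01] shift [ 30.6 -54.1  -0.7] at [ 0.4707 -0.2245  0.1493] t 13.18 g 0.146 F [-0.  -0.1 -2.2] ff 97.6
```

Emit:
{"op": "play_rows", "data": {"increments": [[[0,0,-0.012,0.9,-1.5,0,5],[0,0,-0.044,3.2,-5.6,0,5],[0,0,-0.091,6.6,-11.7,0,5],[0,0,-0.149,10.8,-19,0,5],[0,0,-0.212,15.3,-27,0,5],[0,0,-0.274,19.8,-35,0,5],[0,0,-0.332,24,-42.4,0,5],[0,0,-0.379,27.4,-48.5,0,5],[0,0,-0.411,29.7,-52.6,0,5],[0,0,-0.423,30.6,-54.1,0,5]]]}}

```text
time_s: 14.02
position: [0.5046, -0.1709, 0.1492]
tcp_rot: [-0.0, 0.982, 0.187, 0.0]
force: [0.6, -0.4, -1.8]
grip_width: 0.142
finger_force: 97.6
```

Run:
```python
from h import *
check("w5");incr(.538,-.118,.15,-.05+.846)
```

```text
ball px [279.7  91.2] expected [280.6  91.7] 0.66
roll,pitch about grip [0.021 0.018] 0.063
turn [-0.000e+00  3.000e-04 -4.236e-01] shift [ 51.5 -38.2  -0.8] at [ 0.5039 -0.1723  0.1492] t 14.17 g 0.141 F [-0.2 -0.2 -1.9] ff 97.6
```

Emit:
{"op": "play_rows", "data": {"increments": [[[0,0,-0.012,1.4,-1.1,0,5],[0,0,-0.044,5.4,-4,0,5],[0,0,-0.091,11.1,-8.3,0,5],[0,0,-0.149,18.1,-13.4,0,5],[0,0,-0.212,25.8,-19.1,0,5],[0,0,-0.274,33.4,-24.8,0,5],[0,0,-0.332,40.4,-30,0,5],[0,0,-0.379,46.1,-34.2,0,5],[0,0,-0.411,50.1,-37.1,0,5],[0,0,-0.423,51.5,-38.2,0,5]]]}}

```text
time_s: 15.0
position: [0.5388, -0.1167, 0.1493]
tcp_rot: [-0.0, 0.921, 0.389, 0.0]
force: [-0.0, -0.5, -1.8]
grip_width: 0.149
finger_force: 97.7
```

Run:
```python
from h import *
check("w6");incr(.572,-.065,.15,-.05+1.269)
```

```text
ball px [279.7  91.1] expected [280.8  92.1] 0.83
roll,pitch about grip [0.02  0.013] 0.06
turn [-1.000e-04  4.000e-04 -4.237e-01] shift [ 61.7 -12.8  -0.7] at [ 0.5379 -0.1181  0.1493] t 15.15 g 0.142 F [ 0.4 -0.1 -2.4] ff 97.6
```

Emit:
{"op": "play_rows", "data": {"increments": [[[0,0,-0.012,1.7,-0.4,0,5],[0,0,-0.044,6.4,-1.3,0,5],[0,0,-0.091,13.3,-2.8,0,5],[0,0,-0.149,21.7,-4.5,0,5],[0,0,-0.212,30.9,-6.4,0,5],[0,0,-0.274,40,-8.3,0,5],[0,0,-0.332,48.4,-10,0,5],[0,0,-0.379,55.3,-11.5,0,5],[0,0,-0.411,60,-12.4,0,5],[0,0,-0.423,61.7,-12.8,0,5]]]}}

```text
time_s: 15.98
position: [0.5728, -0.0634, 0.1493]
tcp_rot: [-0.0, 0.819, 0.574, 0.001]
force: [-0.3, -0.0, -1.8]
grip_width: 0.145
finger_force: 97.6
```

Run:
```python
from h import *
check("w7");incr(.606,-.013,.15,1.641)
```

```text
ball px [279.5  91. ] expected [280.8  92.7] 0.65
roll,pitch about grip [0.019 0.013] 0.06
turn [-2.000e-04  2.000e-04 -4.224e-01] shift [60.4 13.9 -0.7] at [ 0.5721 -0.0649  0.1493] t 16.13 g 0.143 F [-0.1 -0.2 -2.1] ff 97.6
```

Emit:
{"op": "play_rows", "data": {"increments": [[[0,0,-0.012,1.7,0.4,0,5],[0,0,-0.044,6.3,1.4,0,5],[0,0,-0.091,13,3,0,5],[0,0,-0.149,21.3,4.9,0,5],[0,0,-0.211,30.2,7,0,5],[0,0,-0.274,39.1,9,0,5],[0,0,-0.331,47.4,10.9,0,5],[0,0,-0.378,54.1,12.5,0,5],[0,0,-0.41,58.7,13.5,0,5],[0,0,-0.422,60.4,13.9,0,5]]]}}

```text
time_s: 16.97
position: [0.6065, -0.0119, 0.1494]
tcp_rot: [-0.0, 0.681, 0.732, 0.0]
force: [0.6, 0.1, -1.5]
grip_width: 0.141
finger_force: 97.7
```

Emit:
{"op": "play_rows", "data": {"increments": [[[0,0,0,0,0,0,5],[0,0,0,0,0,0,5],[0,0,0,0,0,0,5],[0,0,0,0,0,0,5],[0,0,0,0,0,0,5],[0,0,0,0,0,0,5],[0,0,0,0,0,0,5],[0,0,0,0,0,0,5],[0,0,0,0,0,0,5],[0,0,0,0,0,0,5]]]}}

```text
time_s: 17.8
position: [0.6061, -0.0128, 0.1493]
tcp_rot: [0.0, 0.682, 0.731, 0.0]
force: [0.1, -0.7, -3.1]
grip_width: 0.142
finger_force: 97.7
```

Run:
```python
from h import *
s=check("w8");incr(.606,-.013,.15,1.641)
p=manip.capture("scene");q=manip.capture("side")
m=mask_near(q,"unit",[.73,.16,.05])
if m is not None:print(np.round(fit(lambda v:unit([.7935,.162,.069,v[0]]),[.15],[(q,m)],[.02])[0],4))
cv2.imwrite("pics/end.png",np.hstack([p["frame"][120:400,150:500],q["frame"][100:380,60:410]])[:,:,::-1])
```

```text
ball px [279.4  91. ] expected [280.6  93.1] 0.62
roll,pitch about grip [0.021 0.016] 0.066
turn [-0.     -0.     -0.0002] shift [-0.1 -0.  -0.7] at [ 0.606  -0.0129  0.1493] t 17.95 g 0.146 F [-0.4 -0.2 -1.1] ff 97.7
```

View pics/end.png

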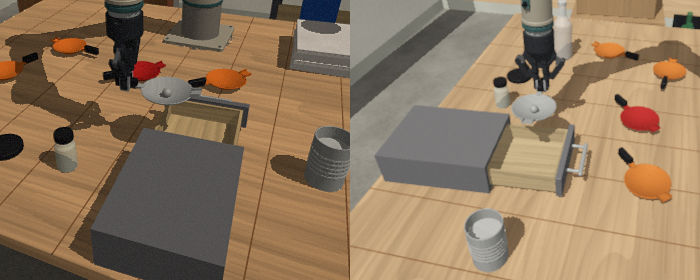

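View pics/w8.png

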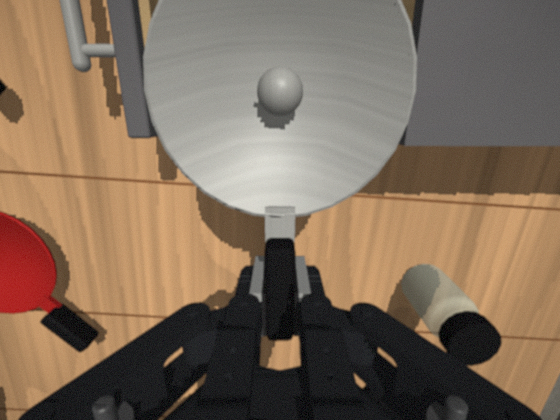

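The dish hangs level between the drawer front (column 130) and the casing (column 410). The ball is centred at (280,91), and the tin, jar, lid and bottle look undisturbed. I'm handing in.

```bash
python3 -c "
from plant import manip
print(manip.sign_off())"
```

```text
the job is handed in; nothing more can be done
None
```

I handed the job in at about 18 s: the drawer is about 0.16 m open, and the dish is held still and level about 45 mm above it, lip pointing across from the right and ball centred; `sign_off()` returned no verdict.

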